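# Turn over a settled bottle of touch-up paint and stand it up

### The job

The paint in the red bottle has settled while it lay in its wooden cradle: turn the closed bottle fully upside down, cap pointing straight down, and keep it so for at least two seconds. Then stand it gently, upright and cap up, on the floor of the round steel drip dish and let go of it. Leave the blue bottle lying in its cradle, and do not disturb the pencil and the marker.

Things in the scene. Friction and masses are not known exactly. Their poses are not given: they have to be found in the camera images.
- red_bottle: closed rigid round bottle, red with a blank paper band and white ribbed cap, 0.11 to 0.22 kg, 90 mm long. Origin: centre of its flat base; z axis from base to cap. Body 44 mm in diameter from z = 0 to 62 mm, shoulder to 69 mm, cap 33 mm in diameter up to 90 mm. Starts lying level in its cradle, held only by its weight
- red_bottle_grip (a point): point on the red bottle's axis 42 mm from its base, near its centre of mass: grip here across the 44 mm body. With the fingers leaning about 45 degrees towards the cap, half a turn about the tool's axis brings the lying bottle cap down; leaning towards the base, cap up. The grip can be changed by laying the bottle back in its cradle
- cradle_red: fixed wooden cradle of the red bottle. Origin: centre of its underside; y axis along the lying bottle, towards its cap, within 0.5 rad of world +y. Base 70 (x) x 100 (y) x 12 mm; two V saddles at y = -22 and +22 mm, 42 mm wide in x, narrower than the bottle, so fingers pass beside them. Lying bottle: axis 85 mm above the bench, base at y = -40, grip point at y = +2 mm
- blue_bottle: bottle of the same shape with a blue body, lying in its own cradle; origin and axes as for the red one. To be left alone
- cradle_blue: fixed wooden cradle of the same shape under the blue bottle; origin and axes as for the other
- drip_dish: fixed round light-wood riser with a round steel drip dish on top; origin: centre of its underside on the bench, z up. The riser is 92 mm wide at the foot and 82 mm above; the dish is about 78 mm across outside, its rim 51 mm above the bench. A pegboard hangs over the back of the bench at about x = 0.83 m: a hand leaning far back over the dish brings the wrist against it
- dish_floor (a point): centre of the dish's flat inner floor, 45 mm above the bench, where the bottle's base shall stand. The floor inside the rim is 68 mm across, the rim stands 6 mm above the floor
- carpenter_pencil: red carpenter's pencil, 173 x 14 x 8 mm, loose on the bench between the fixtures; long axis is its own y, origin under its middle
- marker: white marker with a red cap, 135 x 17 x 16 mm, loose on the bench between the fixtures; long axis is its own y, origin under its middle

How it is judged:
On the way:
1. the red bottle is upside down, its cap within 20 degrees of straight down, for 1.8 s without a break (angle between red_bottle's own z axis and vertical above 2.79 rad), for 1.8 s.
At the end, for the whole second after the job is handed in: the red bottle stands released and still on the dish floor, cap up (within 5 degrees), base within 3 mm of the floor and 16 mm of its centre (anywhere inside the rim); the blue bottle within 20 mm, pencil and marker within 30 mm of where they lay (angle between red_bottle's own z axis and vertical below 0.09 rad and horizontal distance between red_bottle and dish_floor below 0.016 m and z of red_bottle in the frame of dish_floor between -0.003 and 0.003 m and linear speed of red_bottle below 0.02 m/s and distance of blue_bottle from where it was at the start of the episode below 0.02 m and distance of each of carpenter_pencil, marker from where it was at the start of the episode below 0.03 m); the robot touches nothing.
It fails at once if the red bottle is dropped or banged into the dish (more than 40 N) (contact force between red_bottle and drip_dish above 40 N).
It fails at once if the blue bottle is moved more than 20 mm (distance of blue_bottle from where it was at the start of the episode above 0.02 m).
It fails at once if the pencil is moved more than 30 mm (distance of carpenter_pencil from where it was at the start of the episode above 0.03 m).
It fails at once if the marker is moved more than 30 mm (distance of marker from where it was at the start of the episode above 0.03 m).
It also fails if it takes over 70 s, if anything falls off the work surface, if the arm or the gripper's body presses on something with over 40 N, if the wrist force passes 120 N, or if a joint passes its speed limit or range.

### The arm

A 6-joint arm with a two-finger parallel gripper is mounted at the origin on a cart in front of the work surface, level with it; the furniture and walls round the work are solid. World frame = base frame: x ahead of the robot, y to its left, z up, the work surface at z = 0. Lengths are in m, angles in rad, forces in N, time in s.
With the tool pointing down it reaches from about 0.25 to 0.725 m from the base axis. Payload 4 kg.
Tool frame: the origin (TCP) lies at the very end of the fingers, on their centre line; the grasp point (between the pads) lies 19 mm behind it; z points along the fingers, y is the line along which they close (so a half turn about z gives the same grasp; the last joint's range is limited). The gripper opens to 85 mm and grips with 20 to 120 N. Pads are 22 mm wide; open, the fingers measure 114 mm over their backs; the gripper's body (76 mm by 85 mm) begins 54 mm behind the grasp point. The pads swing forward as they close: fully open they stand 13 mm farther back than shut.
Start: joints at [-1.198, 0.241, 0.005, 1.335, 0, 1.571], TCP at [0.182, -0.466, 0.231] pointing down, gripper open.
Joint ranges: [-2.72, 2.72], [-1.05, 1.87], [-1.09, 1.28], [-1.99, 2.15], [-1.42, 1.44], [-3.14, 3.14]. Speed limits (rad/s): [2.79, 2.79, 3.14, 3.14, 3.14, 3.14].

### API

Orientations are given as a unit quaternion [x, y, z, w].
In Python, from workcell import telemetry, vision, workorder gives the robot as it stands.
- The arm moves only by the shell command python3 -m inch 'ROWS'. ROWS is JSON, a list of rows, each a list of 3 entries, a list of its own where there are three numbers: the turn, a rotation vector about the tool's x, y, z scaled (see below), then the shift along the tool's x, y, z scaled (see below), then the closure, from -1 (fully open) to 1 (shut). A call has 1 to 10 rows; each row shifts and turns the commanded pose from where the row before left it, along the tool's axes as they then stand; what a row does not reach is not made up. The controller multiplies each number of a shift by 0.3 m and each number of a turn by 360 degrees. A row lasts 1/12 s, in which the tool goes at most 41.7 mm and 7.16 degrees, less where a joint would pass 70% of its speed; a pose out of reach is approached as far as the arm can. A call with a number of a shift or a turn outside -1 to 1 is refused whole. A call with a gripper value outside its range is refused whole. The fingers move at their own pace and stop on an object; the grip force is fixed at half the most. Time passes only in rows, so rows that do not move let the fingers close. It gives the time, the measured TCP pose, the force, the opening and the grip force at its end, in the units of the state.
- telemetry.get_obs(): the state, without advancing time (a new reading comes with each control period).
- vision.camera(name): name is "scene" or "top"; returns a dict with "img" (400x640x3 uint8, red, green, blue), "fov_y" (degrees; the focal length in pixels is half the picture's height over the tangent of half this angle, whatever the lens; pixels are square), "cx", "cy" (the principal point, pixels), "pose" (4x4, takes a point from camera to world coordinates). Camera axes: x right, y up, looking along -z (the intrinsics and any distortion apply to the point x, -y, -z); pixel columns grow to the right and rows downward; lengths in m; the calibration is good to about 2 mm. A picture is of the moment at which its call begins. There is no depth.
- workorder.job_done(): hands the job in; it is judged then, once.
The state is a dict: "clock": time; "joint_pos": joint angles; "joint_vel": joint speeds; "tau": joint torques, N m; "eef_pos": TCP position; "tool_rot": TCP orientation; "ft_force": force on the tool from outside, world axes, zero at the start; "ft_torque": the same for the moment, N m; "grip_width": finger opening in m; "grasp_force": force on a finger pad.
Only numpy, scipy, OpenCV 4.12 (cv2) and the standard library are available. Lean on these libraries where they do the work, as an engineer would, in place of code of your own. Each camera call takes 0.05 s, during which the arm holds its last target. There are 200 camera calls.

## Working session

There is one attempt and no reset: what is moved stays moved. The work goes in short steps, Python scripts to look and compute and a shell command to move; the robot and the scene stay as the last step left them, time stands still between calls to the robot, and variables do not carry over. Pictures are saved under pics/ and viewed, at most 10 in all, crops included, and the job is handed in when it is done.

```bash
mkdir -p pics; ls; python3 - <<'E'
from workcell import telemetry, vision
import cv2, numpy as np
o=telemetry.get_obs(); print(o)
for n in ("scene","top"):
    c=vision.camera(n); cv2.imwrite(f"pics/{n}0.png",c["img"][:,:,::-1]); np.savez(f"{n}0.npz",**{k:np.array(v) for k,v in c.items()})
    print(n,{k:np.round(v,4) if not isinstance(v,str) else v for k,v in c.items() if k!="img"})
E
```

```text
pics
{'clock': 0.0, 'joint_pos': array([-1.19799110e+00,  2.41455918e-01,  3.69385899e-03,  1.33518762e+00,
        1.49364082e-05,  1.57078778e+00]), 'joint_vel': array([ 1.63070410e-05, -8.31486958e-04,  2.47479418e-04, -1.08736778e-03,
        8.89566217e-04,  8.88724041e-04]), 'tau': array([ 4.17444944e-04, -3.72320330e+01,  2.52406830e+01,  1.69821427e-02,
        1.20476871e-04, -2.87153298e-06]), 'eef_pos': array([ 0.18188481, -0.46505439,  0.23037992]), 'tool_rot': array([ 9.82675918e-01,  1.85329114e-01, -1.92191399e-04, -1.05940853e-03]), 'ft_force': array([-0.02592343, -1.17716559,  0.36588215]), 'ft_torque': array([-0.01504696,  0.0335897 ,  0.06853191]), 'grasp_force': 0.0, 'grip_width': 0.08546651623056585}
scene {'fov_y': np.float64(56.1094), 'cx': np.float64(327.0426), 'cy': np.float64(193.5293), 'pose': array([[-0.7842,  0.299 , -0.5437, -0.031 ],
       [-0.6205, -0.3727,  0.69  ,  0.6314],
       [ 0.0037,  0.8785,  0.4778,  0.5315],
       [ 0.    ,  0.    ,  0.    ,  1.    ]])}
top {'fov_y': np.float64(42.3191), 'cx': np.float64(313.7517), 'cy': np.float64(194.3793), 'pose': array([[-0.0214,  0.9962, -0.084 ,  0.3925],
       [-0.9997, -0.0204,  0.0117, -0.005 ],
       [ 0.01  ,  0.0843,  0.9964,  1.2592],
       [ 0.    ,  0.    ,  0.    ,  1.    ]])}
```

View pics/scene0.png

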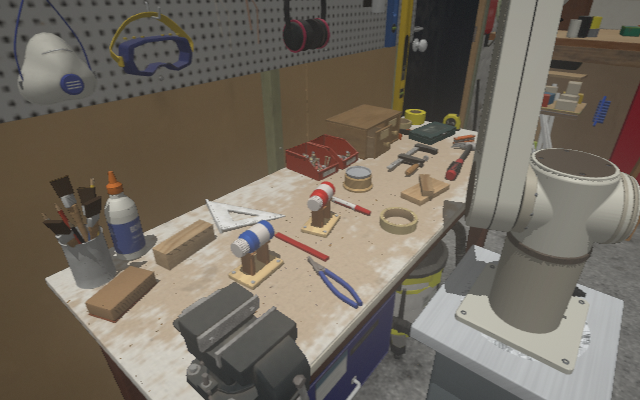

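View pics/top0.png

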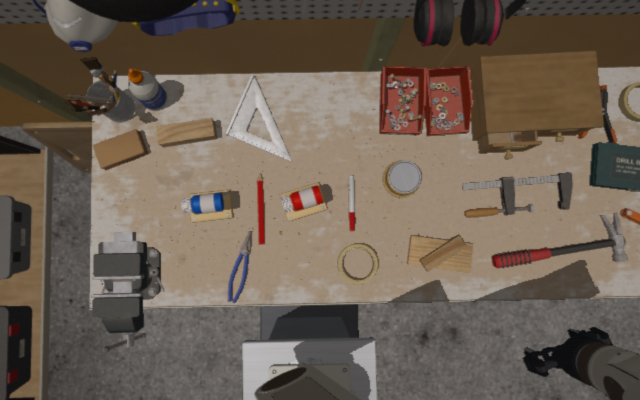

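The scene view shows the red bottle at about (322,197), the blue bottle at (255,240) and the dish at (357,178). In the top view they are at (303,198), (205,204) and (404,177), with the red cap pointing left (+y). Next I'll zoom in on both views and segment the colours.

```bash
cat > h.py <<'E'
import numpy as np, cv2
def load(n): return dict(np.load(n))
def ray(c,u,v):
    f=c["img"].shape[0]/2/np.tan(np.radians(c["fov_y"])/2)
    d=np.array([(u-c["cx"])/f,-(v-c["cy"])/f,-1.0]); P=c["pose"]
    return P[:3,3],P[:3,:3]@(d/np.linalg.norm(d))
def plane(c,u,v,z):
    o,d=ray(c,u,v); return o+d*(z-o[2])/d[2]
def tri(c1,p1,c2,p2):
    o1,d1=ray(c1,*p1); o2,d2=ray(c2,*p2)
    s=np.linalg.lstsq(np.c_[d1,-d2],o2-o1,rcond=None)[0]
    a,b=o1+d1*s[0],o2+d2*s[1]; return (a+b)/2,np.linalg.norm(a-b)
def proj(c,X):
    f=c["img"].shape[0]/2/np.tan(np.radians(c["fov_y"])/2)
    q=c["pose"][:3,:3].T@(np.asarray(X)-c["pose"][:3,3]); return c["cx"]+f*q[0]/-q[2],c["cy"]-f*q[1]/-q[2]
E
python3 - <<'E'
from h import *
s,t=load("scene0.npz"),load("top0.npz")
S=cv2.resize(s["img"][150:250,290:423],(800,600),interpolation=cv2.INTER_CUBIC)[:, :, ::-1]
T=cv2.resize(t["img"][150:250,290-20:423-20],(800,600),interpolation=cv2.INTER_CUBIC)[:, :, ::-1]
cv2.imwrite("pics/z_s.png",S);cv2.imwrite("pics/z_t.png",T)
for n,c,(r0,r1,c0,c1) in (("s",s,(170,225,295,345)),("t",t,(175,225,275,335))):
    h=cv2.cvtColor(c["img"],cv2.COLOR_RGB2HSV); m=(((h[...,0]<8)|(h[...,0]>172))&(h[...,1]>150)&(h[...,2]>60)).astype(np.uint8)
    k=np.zeros_like(m);k[r0:r1,c0:c1]=m[r0:r1,c0:c1]
    nn,_,st,ce=cv2.connectedComponentsWithStats(k)
    for i in range(1,nn): 
        if st[i,4]>10: print(n,st[i],ce[i])
E
```

```text
s [322 182  12   8  27] [328.66666667 184.03703704]
s [311 190  16  11  90] [319.96666667 193.8       ]
t [312 186  11  18 115] [317.34782609 194.30434783]
t [290 192  13  19 158] [296.14556962 200.89240506]
```

View pics/z_s.png

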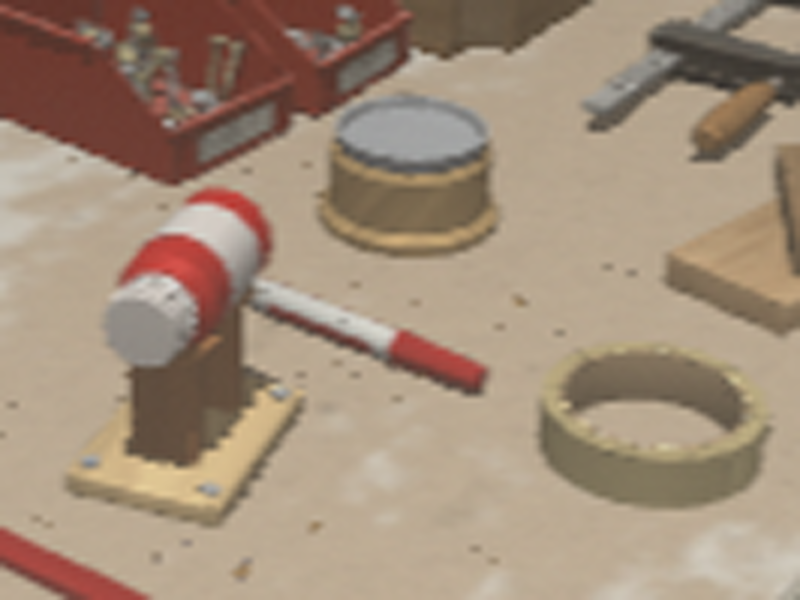

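View pics/z_t.png

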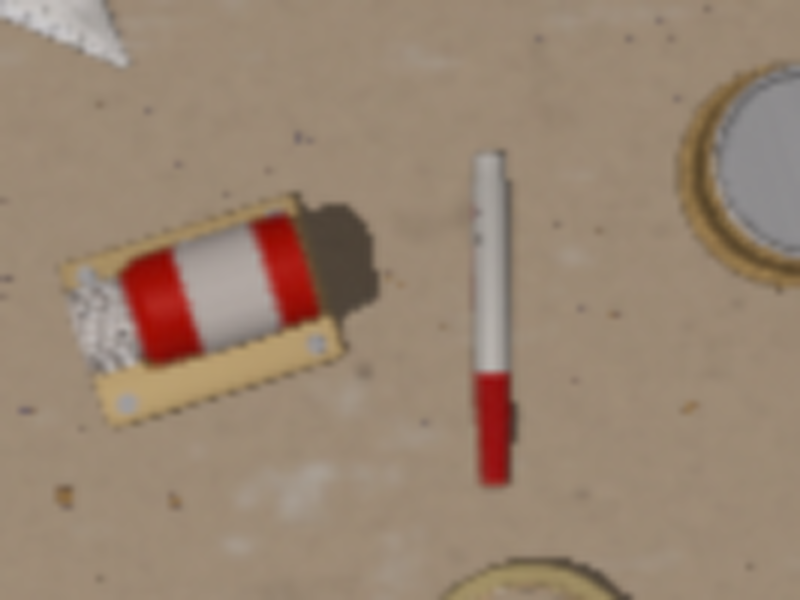

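In the zoomed scene view, the cap face is centred near (148,325) and the dish rim near (411,131). In the zoomed top view, the bottle base edge runs (293,212)-(322,315), the cap end is near (80,328), and the cradle base corners are (60,268), (295,197), (345,350) and (110,425).

```bash
python3 - <<'E'
from h import *
np.set_printoptions(precision=4,suppress=True)
s,t=load("scene0.npz"),load("top0.npz")
zs=lambda u,v:(290+u/6.015-.5+.083,150+v/6-.5+.083)
zt=lambda u,v:(270+u/6.015-.5+.083,150+v/6-.5+.083)
def ell(c,r0,r1,c0,c1):
    h=cv2.cvtColor(c["img"],cv2.COLOR_RGB2HSV)[r0:r1,c0:c1]; m=((h[...,1]<45)).astype(np.uint8)
    m=cv2.morphologyEx(m,cv2.MORPH_OPEN,np.ones((3,3)))
    k=max(cv2.findContours(m,0,cv2.CHAIN_APPROX_NONE)[0],key=cv2.contourArea)
    e=cv2.fitEllipse(k); return (e[0][0]+c0,e[0][1]+r0),e[1]
es,et=ell(s,160,190,340,380),ell(t,155,205,380,430); print("ell",es,et)
print("dish tri",tri(s,es[0],t,et[0]), "plane .051",plane(s,*es[0],.051),plane(t,*et[0],.051))
cap=tri(s,zs(148,325),t,zt(81,328)); print("cap tri",cap)
b=plane(t,*zt(307.5,263.5),.085); c2=plane(t,*zt(81,328),.085)
sh=plane(t,*zt(136,314),.085)
print("base",b,"cap",c2,"len",np.linalg.norm(b-c2),"dia",np.linalg.norm(plane(t,*zt(293,212),.085)-plane(t,*zt(322,315),.085)))
# white band mid in both (axis at top line)
C=[plane(t,*zt(*p),.012) for p in ((60,268),(295,197),(345,350),(110,425))]
print("cradle corners",np.array(C)); print("centre",np.mean(C,0),"sizes",[np.linalg.norm(C[i]-C[i-1]) for i in range(4)])
d=(C[0]+C[3]-C[1]-C[2])/2; print("yaw from +y: cradle",np.arctan2(d[0],d[1]))
d=c2-b; print("bottle",np.arctan2(d[0],d[1]))
for n,a in (("blue",(205,204)),("pencA",(261,175)),("pencB",(262,243)),("mkA",(351,176)),("mkB",(352,228))): print(n,plane(t,*a,.01 if n!="blue" else .085))
# top red bands heights: triangulate band/red boundaries' top-line
E
```

```text
ell ((358.09398078918457, 171.7495632171631), (12.371564865112305, 25.77988052368164)) ((404.7617359161377, 176.41769409179688), (31.489185333251953, 32.33064651489258))
dish tri (array([ 0.533 , -0.2356,  0.0468]), np.float64(0.00013708826935770633)) plane .051 [ 0.528  -0.2281  0.051 ] [ 0.5325 -0.2347  0.051 ]
cap tri (array([0.4685, 0.05  , 0.0876]), np.float64(0.004471002343825983))
base [ 0.4933 -0.0348  0.085 ] cap [0.4705 0.0515 0.085 ] len 0.08920063841447545 dia 0.04079665074906743
cradle corners [[ 0.4997  0.063   0.012 ]
 [ 0.5266 -0.0322  0.012 ]
 [ 0.4642 -0.0509  0.012 ]
 [ 0.436   0.044   0.012 ]]
centre [0.4817 0.006  0.012 ] sizes [np.float64(0.06649621628332376), np.float64(0.09893505938382811), np.float64(0.06513393000655775), np.float64(0.09901501461648896)]
yaw from +y: cradle -0.2820432774275352
bottle -0.25836532948553287
blue [0.4747 0.2287 0.085 ]
pencA [0.5478 0.1075 0.01  ]
pencB [0.3831 0.1072 0.01  ]
mkA [ 0.5409 -0.1114  0.01  ]
mkB [ 0.4145 -0.1104  0.01  ]
```

```bash
cat > plan.py <<'E'
import numpy as np
from scipy.spatial.transform import Rotation as R
from workcell import telemetry
np.set_printoptions(precision=4,suppress=True)
G=np.array([.482,.0065,.085]); yaw=-.272
a=np.array([np.sin(yaw),np.cos(yaw),0]); h=np.array([np.cos(yaw),-np.sin(yaw),0]); Z=np.array([0,0,1.])
def frame(y,z): return R.from_matrix(np.c_[np.cross(y,z),y,z])
def state():
    o=telemetry.get_obs(); print("t %.2f"%o["clock"],"tcp",o["eef_pos"],"q",o["joint_pos"],"w %.4f gf %.1f"%(o["grip_width"],o["grasp_force"]),"F",o["ft_force"])
    return o,R.from_quat(o["tool_rot"])
def plan(Pt,Rt):
    o,R0=state(); d=Pt-o["eef_pos"]; rv=(R0.inv()*Rt).as_rotvec()
    print("target",Pt,"d world",d,"shift now (units)",R0.inv().apply(d)/.3,"shift after turn",Rt.inv().apply(d)/.3)
    n=np.linalg.norm(rv); print("turn units",rv/(2*np.pi),"deg %.2f"%np.degrees(n),"rows>=%.1f, shift rows>=%.1f"%(np.degrees(n)/7.1,np.linalg.norm(d)/.041))
lean1=(a-Z)/2**.5; lean2=(-a-Z)/2**.5
E
python3 - <<'E'
from plan import *
plan(G+(.019-.13)*lean1+[0,0,.05],frame(h,lean1))
E
```

```text
t 0.10 tcp [ 0.1819 -0.4651  0.2305] q [-1.198   0.2414  0.0039  1.3352  0.      1.5708] w 0.0852 gf 0.0 F [-0.3262  0.3841  0.8029]
target [ 0.5031 -0.0691  0.2135] d world [ 0.3212  0.396  -0.017 ] shift now (units) [ 1.4779 -0.8393  0.0583] shift after turn [0.6556 1.3859 0.7359]
turn units [ 0.0913  0.101  -0.221 ] deg 93.43 rows>=13.2, shift rows>=12.4
```

```bash
python3 -m inch '[[[0,0,0],[0.09,-0.05,-0.01],-1],[[0,0,0],[0.09,-0.05,-0.01],-1],[[0,0,0],[0.09,-0.05,-0.01],-1],[[0,0,0],[0.09,-0.05,-0.01],-1],[[0,0,0],[0.09,-0.05,-0.01],-1],[[0,0,0],[0.09,-0.05,-0.01],-1],[[0,0,0],[0.09,-0.05,-0.01],-1],[[0,0,0],[0.09,-0.05,-0.01],-1],[[0,0,0],[0.09,-0.05,-0.01],-1],[[0,0,0],[0.09,-0.05,-0.01],-1]]'
python3 -m inch '[[[0,0,0],[0.09,-0.05,0.01],-1],[[0,0,0],[0.09,-0.05,0.01],-1],[[0,0,0],[0.09,-0.05,0.01],-1],[[0,0,0],[0.09,-0.05,0.01],-1],[[0,0,0],[0.09,-0.05,0.01],-1],[[0,0,0],[0.06,-0.04,0.01],-1]]'
python3 - <<'E'
from plan import *
plan(G+(.019-.13)*lean1+[0,0,.05],frame(h,lean1))
E
```

```text
clock: 0.93
eef_pos: [0.3794, -0.2261, 0.2611]
tool_rot: [0.983, 0.185, -0.0, -0.0]
ft_force: [0.8, -0.4, -1.0]
grip_width: 0.0855
grasp_force: 0.0
clock: 1.43
eef_pos: [0.491, -0.0888, 0.2426]
tool_rot: [0.983, 0.186, -0.0, -0.0]
ft_force: [-0.8, -0.3, -0.7]
grip_width: 0.0854
grasp_force: 0.0
t 1.43 tcp [ 0.491  -0.0888  0.2426] q [-0.1792  0.2343  0.0262  1.3631  0.0005  2.5879] w 0.0854 gf 0.0 F [-0.7567 -0.3171 -0.7124]
target [ 0.5031 -0.0691  0.2135] d world [ 0.0121  0.0197 -0.0291] shift now (units) [ 0.0616 -0.0462  0.0969] shift after turn [-0.0315  0.0565  0.1055]
turn units [ 0.0913  0.1012 -0.2207] deg 93.38 rows>=13.2, shift rows>=0.9
```

```bash
python3 -m inch '[[[0.0065,0.0072,-0.0158],[0,0,0],-1],[[0.0065,0.0072,-0.0158],[0,0,0],-1],[[0.0065,0.0072,-0.0158],[0,0,0],-1],[[0.0065,0.0072,-0.0158],[0,0,0],-1],[[0.0065,0.0072,-0.0158],[0,0,0],-1],[[0.0065,0.0072,-0.0158],[0,0,0],-1],[[0.0065,0.0072,-0.0158],[0,0,0],-1]]'
python3 -m inch '[[[0.0065,0.0072,-0.0158],[0,0,0],-1],[[0.0065,0.0072,-0.0158],[0,0,0],-1],[[0.0065,0.0072,-0.0158],[0,0,0],-1],[[0.0065,0.0072,-0.0158],[0,0,0],-1],[[0.0065,0.0072,-0.0158],[0,0,0],-1],[[0.0065,0.0072,-0.0158],[0,0,0],-1],[[0.0065,0.0072,-0.0158],[0,0,0],-1],[[0,0,0],[0,0,0],-1]]'
python3 - <<'E'
from plan import *
plan(G+(.019-.10)*lean1,frame(h,lean1))
E
```

```text
clock: 2.02
eef_pos: [0.4893, -0.0909, 0.2434]
tool_rot: [0.838, 0.504, 0.127, -0.166]
ft_force: [0.2, 0.1, -1.0]
grip_width: 0.0855
grasp_force: 0.0
clock: 2.68
eef_pos: [0.4899, -0.0913, 0.2398]
tool_rot: [0.558, 0.736, 0.23, -0.307]
ft_force: [-1.4, 0.7, -0.8]
grip_width: 0.085
grasp_force: 0.0
t 2.68 tcp [ 0.4899 -0.0913  0.2398] q [-0.4974  0.6606  0.3996  1.9221  0.5303  0.629 ] w 0.0850 gf 0.0 F [-1.3869  0.7044 -0.7558]
target [ 0.4974 -0.0487  0.1423] d world [ 0.0075  0.0426 -0.0975] shift now (units) [-0.1383  0.0638  0.3213] shift after turn [-0.1378  0.0623  0.3218]
turn units [-0.0007 -0.0003 -0.0001] deg 0.27 rows>=0.0, shift rows>=2.6
```

```bash
python3 -m inch '[[[0,0,0],[-0.028,0.013,0.064],-1],[[0,0,0],[-0.028,0.013,0.064],-1],[[0,0,0],[-0.028,0.013,0.064],-1],[[0,0,0],[-0.028,0.013,0.064],-1],[[0,0,0],[-0.026,0.012,0.064],-1],[[0,0,0],[0,0,0],-1],[[0,0,0],[0,0,0],-1]]'
python3 - <<'E'
from plan import *
plan(G+.021*lean1,frame(h,lean1))
from workcell import vision
import cv2
i=[cv2.resize(vision.camera(n)["img"][r:r+150,c:c+200],(800,600),interpolation=2)[:,:,::-1] for n,r,c in (("top",120,220),("scene",90,240))]
cv2.imwrite("pics/p1.png",cv2.resize(np.vstack(i),(400,600)))
E
```

```text
clock: 3.27
eef_pos: [0.4972, -0.0482, 0.146]
tool_rot: [0.559, 0.736, 0.23, -0.304]
ft_force: [0.2, 0.5, 0.2]
grip_width: 0.0854
grasp_force: 0.0
t 3.27 tcp [ 0.4972 -0.0482  0.146 ] q [-0.4294  0.692   0.2109  1.6611  0.5676  0.6986] w 0.0854 gf 0.0 F [0.2211 0.4532 0.2475]
target [0.478  0.0208 0.0702] d world [-0.0192  0.069  -0.0758] shift now (units) [-0.0088  0.0006  0.3476] shift after turn [-0.0098  0.0001  0.3476]
turn units [-0.0002  0.0005 -0.0001] deg 0.20 rows>=0.0, shift rows>=2.5
```

View pics/p1.png

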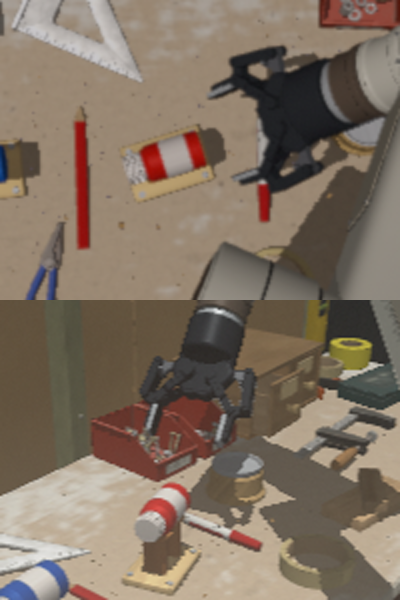

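The open fingers straddle the extension of the bottle's axis: the tips at (220,90) and (238,180) have their middle near (229,135), and the axis passes close to (229,139). I'll advance and grip.

```bash
python3 -m inch '[[[0,0,0],[-0.002,0,0.058],-1],[[0,0,0],[-0.002,0,0.058],-1],[[0,0,0],[-0.002,0,0.058],-1],[[0,0,0],[-0.002,0,0.058],-1],[[0,0,0],[-0.001,0,0.058],-1],[[0,0,0],[0,0,0.058],-1],[[0,0,0],[0,0,0],-1],[[0,0,0],[0,0,0],-1]]'
python3 - <<'E'
from plan import *
plan(G+.021*lean1,frame(h,lean1))
E
```

```text
clock: 4.03
eef_pos: [0.4791, 0.0198, 0.071]
tool_rot: [0.559, 0.737, 0.231, -0.303]
ft_force: [-0.1, 0.1, 0.9]
grip_width: 0.0852
grasp_force: 0.0
t 4.03 tcp [0.4791 0.0198 0.071 ] q [-0.3338  0.6887 -0.0133  1.382   0.6174  0.7967] w 0.0852 gf 0.0 F [-0.101   0.1268  0.8578]
target [0.478  0.0208 0.0702] d world [-0.0011  0.001  -0.0008] shift now (units) [ 0.001  -0.0027  0.0049] shift after turn [ 0.001  -0.0027  0.0049]
turn units [0.0001 0.0007 0.0002] deg 0.28 rows>=0.0, shift rows>=0.0
```

```bash
python3 -m inch '[[[0,0,0],[0,0,0],1],[[0,0,0],[0,0,0],1],[[0,0,0],[0,0,0],1],[[0,0,0],[0,0,0],1],[[0,0,0],[0,0,0],1],[[0,0,0],[0,0,0],1],[[0,0,0],[0,0,0],1],[[0,0,0],[0,0,0],1],[[0,0,0],[0,0,0],1],[[0,0,0],[0,0,0],1]]'
python3 - <<'E'
from plan import *
o,_=state()
plan(o["eef_pos"]+[0,0,.15],_)
E
```

```text
clock: 4.87
eef_pos: [0.4794, 0.0192, 0.0708]
tool_rot: [0.559, 0.737, 0.231, -0.302]
ft_force: [-1.8, -4.1, 6.2]
grip_width: 0.0428
grasp_force: 60.1
t 4.87 tcp [0.4794 0.0192 0.0708] q [-0.3348  0.6888 -0.0131  1.3812  0.6172  0.7967] w 0.0428 gf 60.1 F [-1.8368 -4.0664  6.233 ]
t 4.87 tcp [0.4794 0.0192 0.0708] q [-0.3348  0.6888 -0.0131  1.3812  0.6172  0.7967] w 0.0428 gf 60.1 F [-1.8368 -4.0664  6.233 ]
target [0.4794 0.0192 0.2208] d world [0.   0.   0.15] shift now (units) [ 0.3517  0.0011 -0.3554] shift after turn [ 0.3517  0.0011 -0.3554]
turn units [0. 0. 0.] deg 0.00 rows>=0.0, shift rows>=3.7
```

```bash
python3 -m inch '[[[0,0,0],[0.0325,0,-0.0325],1],[[0,0,0],[0.0325,0,-0.0325],1],[[0,0,0],[0.0325,0,-0.0325],1],[[0,0,0],[0.0325,0,-0.0325],1],[[0,0,0],[0.0325,0,-0.0325],1],[[0,0,0],[0.0325,0,-0.0325],1],[[0,0,0],[0.0325,0,-0.0325],1],[[0,0,0],[0.0325,0,-0.0325],1],[[0,0,0],[0,0,0],1]]'
python3 -m inch '[[[0,0,-0.0185],[0,0,0],1],[[0,0,-0.0185],[0,0,0],1],[[0,0,-0.0185],[0,0,0],1],[[0,0,-0.0185],[0,0,0],1],[[0,0,-0.0185],[0,0,0],1],[[0,0,-0.0185],[0,0,0],1],[[0,0,-0.0185],[0,0,0],1],[[0,0,-0.0185],[0,0,0],1],[[0,0,-0.0185],[0,0,0],1]]'
python3 -m inch '[[[0,0,-0.0185],[0,0,0],1],[[0,0,-0.0185],[0,0,0],1],[[0,0,-0.0185],[0,0,0],1],[[0,0,-0.0185],[0,0,0],1],[[0,0,-0.0185],[0,0,0],1],[[0,0,-0.0185],[0,0,0],1],[[0,0,-0.0185],[0,0,0],1],[[0,0,-0.0185],[0,0,0],1],[[0,0,-0.0185],[0,0,0],1]]'
python3 -m inch '[[[0,0,-0.0185],[0,0,0],1],[[0,0,-0.0185],[0,0,0],1],[[0,0,-0.0185],[0,0,0],1],[[0,0,-0.0185],[0,0,0],1],[[0,0,-0.0185],[0,0,0],1],[[0,0,-0.0185],[0,0,0],1],[[0,0,-0.0185],[0,0,0],1],[[0,0,-0.0185],[0,0,0],1],[[0,0,-0.0185],[0,0,0],1],[[0,0,0],[0,0,0],1]]'
python3 - <<'E'
from plan import *
state()
from workcell import vision
import cv2
i=[cv2.resize(vision.camera(n)["img"][r:r+150,c:c+200],(800,600),interpolation=2)[:,:,::-1] for n,r,c in (("top",120,220),("scene",90,240))]
cv2.imwrite("pics/p2.png",cv2.resize(np.vstack(i),(400,600)))
E
```

```text
clock: 5.62
eef_pos: [0.4796, 0.0202, 0.1822]
tool_rot: [0.559, 0.737, 0.231, -0.302]
ft_force: [-0.5, -0.6, -1.2]
grip_width: 0.0428
grasp_force: 61.0
clock: 6.37
eef_pos: [0.4782, 0.0204, 0.179]
tool_rot: [0.113, 0.918, 0.351, -0.147]
ft_force: [0.4, -0.7, -1.9]
grip_width: 0.0426
grasp_force: 60.9
clock: 7.12
eef_pos: [0.4782, 0.0204, 0.179]
tool_rot: [-0.36, 0.852, 0.378, 0.048]
ft_force: [-0.0, 0.9, -2.0]
grip_width: 0.0426
grasp_force: 61.0
clock: 7.95
eef_pos: [0.4782, 0.0205, 0.1791]
tool_rot: [0.736, -0.559, -0.304, -0.23]
ft_force: [0.8, -0.1, -2.1]
grip_width: 0.0426
grasp_force: 61.0
t 7.95 tcp [0.4782 0.0205 0.1791] q [-0.3331  0.5699  0.0906  1.6067  0.6173 -2.343 ] w 0.0426 gf 61.0 F [ 0.7606 -0.0837 -2.0713]
```

View pics/p2.png

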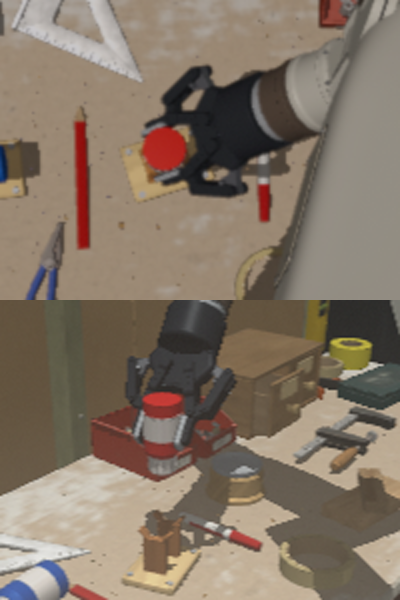

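The bottle is upside down: the top view shows only its red base at (165,148), and in the scene view the white cap hangs at the bottom near (170,465). I'll hold it for 2.5 s, then turn it back.

```bash
for i in 1 2 3; do python3 -m inch '[[[0,0,0],[0,0,0],1],[[0,0,0],[0,0,0],1],[[0,0,0],[0,0,0],1],[[0,0,0],[0,0,0],1],[[0,0,0],[0,0,0],1],[[0,0,0],[0,0,0],1],[[0,0,0],[0,0,0],1],[[0,0,0],[0,0,0],1],[[0,0,0],[0,0,0],1],[[0,0,0],[0,0,0],1]]'|head -1; done
python3 -m inch '[[[0,0,0.0185],[0,0,0],1],[[0,0,0.0185],[0,0,0],1],[[0,0,0.0185],[0,0,0],1],[[0,0,0.0185],[0,0,0],1],[[0,0,0.0185],[0,0,0],1],[[0,0,0.0185],[0,0,0],1],[[0,0,0.0185],[0,0,0],1],[[0,0,0.0185],[0,0,0],1],[[0,0,0.0185],[0,0,0],1]]'
python3 -m inch '[[[0,0,0.0185],[0,0,0],1],[[0,0,0.0185],[0,0,0],1],[[0,0,0.0185],[0,0,0],1],[[0,0,0.0185],[0,0,0],1],[[0,0,0.0185],[0,0,0],1],[[0,0,0.0185],[0,0,0],1],[[0,0,0.0185],[0,0,0],1],[[0,0,0.0185],[0,0,0],1],[[0,0,0.0185],[0,0,0],1]]'
python3 -m inch '[[[0,0,0.0185],[0,0,0],1],[[0,0,0.0185],[0,0,0],1],[[0,0,0.0185],[0,0,0],1],[[0,0,0.0185],[0,0,0],1],[[0,0,0.0185],[0,0,0],1],[[0,0,0.0185],[0,0,0],1],[[0,0,0.0185],[0,0,0],1],[[0,0,0.0185],[0,0,0],1],[[0,0,0.0185],[0,0,0],1],[[0,0,0],[0,0,0],1],[[0,0,0],[0,0,0],1]]' || true
python3 - <<'E'
from plan import *
plan(np.array([.4794,.0192,.0718]),R.from_quat([.559,.737,.231,-.302]))
E
```

```text
clock: 8.88
clock: 9.72
clock: 10.55
clock: 11.3
eef_pos: [0.4786, 0.0205, 0.1803]
tool_rot: [-0.355, 0.854, 0.378, 0.047]
ft_force: [0.6, -0.1, -2.2]
grip_width: 0.0429
grasp_force: 61.0
clock: 12.05
eef_pos: [0.4786, 0.0205, 0.1803]
tool_rot: [0.119, 0.917, 0.351, -0.149]
ft_force: [0.1, -1.2, -2.5]
grip_width: 0.0428
grasp_force: 61.1
t 12.05 tcp [0.4786 0.0205 0.1803] q [-0.333   0.5684  0.092   1.6082  0.618  -0.2431] w 0.0428 gf 61.1 F [ 0.0677 -1.1671 -2.4638]
target [0.4794 0.0192 0.0718] d world [ 0.0008 -0.0013 -0.1085] shift now (units) [-0.1317 -0.2222  0.2533] shift after turn [-0.2579  0.0004  0.2537]
turn units [-0.0002 -0.0004  0.1655] deg 59.57 rows>=8.4, shift rows>=2.6$: bad value
```

```bash

python3 -m inch '[[[0,0,0.0184],[0,0,0],1],[[0,0,0.0184],[0,0,0],1],[[0,0,0.0184],[0,0,0],1],[[0,0,0.0184],[0,0,0],1],[[0,0,0.0184],[0,0,0],1],[[0,0,0.0184],[0,0,0],1],[[0,0,0.0184],[0,0,0],1],[[0,0,0.0184],[0,0,0],1],[[0,0,0.0184],[0,0,0],1],[[0,0,0],[0,0,0],1]]'
python3 -m inch '[[[0,0,0],[-0.032,0,0.032],1],[[0,0,0],[-0.032,0,0.032],1],[[0,0,0],[-0.032,0,0.032],1],[[0,0,0],[-0.032,0,0.032],1],[[0,0,0],[-0.032,0,0.032],1],[[0,0,0],[-0.032,0,0.032],1],[[0,0,0],[-0.02,0,0.02],1],[[0,0,0],[-0.02,0,0.02],1],[[0,0,0],[0,0,0],1]]'
python3 - <<'E'
from plan import *
plan(np.array([.4794,.0192,.0712]),R.from_quat([.559,.737,.231,-.302]))
E
```

```text
clock: 12.88
eef_pos: [0.4786, 0.0205, 0.1803]
tool_rot: [0.557, 0.738, 0.231, -0.303]
ft_force: [0.0, -0.0, -1.9]
grip_width: 0.0423
grasp_force: 61.0
clock: 13.63
eef_pos: [0.4784, 0.0205, 0.0805]
tool_rot: [0.556, 0.738, 0.231, -0.303]
ft_force: [0.9, -0.3, -1.6]
grip_width: 0.0422
grasp_force: 61.0
t 13.63 tcp [0.4784 0.0205 0.0805] q [-0.3331  0.6775 -0.0065  1.4029  0.6176  0.7904] w 0.0422 gf 61.0 F [ 0.8681 -0.3457 -1.5868]
target [0.4794 0.0192 0.0712] d world [ 0.001  -0.0013 -0.0093] shift now (units) [-0.0254  0.0019  0.0186] shift after turn [-0.0254  0.002   0.0186]
turn units [-0.0006 -0.0004  0.0008] deg 0.38 rows>=0.1, shift rows>=0.2
```

Lower the last 9 mm in small steps, watching the force, then open.

```bash

python3 -m inch '[[[0,0,0.0008],[-0.008,0.001,0.006],1],[[0,0,0],[-0.008,0.001,0.006],1],[[0,0,0],[-0.008,0,0.006],1],[[0,0,0],[0,0,0],1],[[0,0,0],[0,0,0],1]]'
python3 -m inch '[[[0,0,0],[0,0,0],0],[[0,0,0],[0,0,0],-1],[[0,0,0],[0,0,0],-1],[[0,0,0],[0,0,0],-1],[[0,0,0],[0,0,0],-1],[[0,0,0],[0,0,0],-1],[[0,0,0],[0,0,0],-1],[[0,0,0],[0,0,0],-1],[[0,0,0],[0,0,0],-1]]'
python3 - <<'E'
from plan import *
state()
E
```

```text
clock: 14.05
eef_pos: [0.4802, 0.0192, 0.0731]
tool_rot: [0.558, 0.737, 0.231, -0.303]
ft_force: [-0.8, 0.3, -2.2]
grip_width: 0.0429
grasp_force: 61.0
clock: 14.8
eef_pos: [0.4801, 0.0192, 0.073]
tool_rot: [0.558, 0.737, 0.231, -0.303]
ft_force: [0.6, -0.0, -0.3]
grip_width: 0.0852
grasp_force: 0.0
t 14.80 tcp [0.4801 0.0192 0.073 ] q [-0.3344  0.6887 -0.0075  1.3892  0.6173  0.7953] w 0.0852 gf 0.0 F [ 0.5767 -0.0175 -0.3239]
```

```bash

python3 -m inch '[[[0,0,0],[0,0,-0.06],-1],[[0,0,0],[0,0,-0.06],-1],[[0,0,0],[0,0,-0.06],-1],[[0,0,0],[0,0,-0.06],-1],[[0,0,0],[0,0,-0.06],-1],[[0,0,0],[0,0,-0.06],-1],[[0,0,0],[0.06,0,-0.06],-1],[[0,0,0],[0.06,0,-0.06],-1],[[0,0,0],[0.06,0,-0.06],-1],[[0,0,0],[0,0,0],-1]]'
python3 - <<'E'
from plan import *
from workcell import vision
from h import *
t=vision.camera("top"); s=vision.camera("scene")
for n,c,(r0,r1,c0,c1) in (("s",s,(170,225,295,345)),("t",t,(175,225,275,335))):
    hh=cv2.cvtColor(c["img"],cv2.COLOR_RGB2HSV); m=(((hh[...,0]<8)|(hh[...,0]>172))&(hh[...,1]>150)&(hh[...,2]>60)).astype(np.uint8)
    k=np.zeros_like(m);k[r0:r1,c0:c1]=m[r0:r1,c0:c1]
    nn,_,st,ce=cv2.connectedComponentsWithStats(k)
    for i in range(1,nn): 
        if st[i,4]>10: print(n,st[i],ce[i])
plan(G-.081*lean2+[0,0,.05],frame(h,lean2))
E
```

```text
clock: 15.63
eef_pos: [0.5019, -0.0543, 0.2308]
tool_rot: [0.558, 0.738, 0.232, -0.3]
ft_force: [-0.4, -0.1, 1.0]
grip_width: 0.0851
grasp_force: 0.0
s [322 182  12   8  29] [328.8621 184.    ]
s [311 189  16  12  91] [320.0989 193.7912]
t [312 186  11  18 115] [317.5391 194.4435]
t [290 192  14  18 158] [296.2278 200.8101]
t 15.73 tcp [ 0.5008 -0.0541  0.2267] q [-0.4359  0.6384  0.336   1.8384  0.5645  0.6907] w 0.0857 gf 0.0 F [-0.0272  0.129  -0.3323]
target [0.4666 0.0617 0.1923] d world [-0.0342  0.1158 -0.0344] shift now (units) [ 0.2056 -0.006   0.3645] shift after turn [ 0.3657 -0.0061 -0.2035]
turn units [ 0.0006 -0.2491  0.0002] deg 89.66 rows>=12.6, shift rows>=3.1
```

Bottle is back within 0.2 px. Now lean the other way, towards the base.

```bash

python3 -m inch '[[[0,-0.0178,0],[0,0,0],-1],[[0,-0.0178,0],[0,0,0],-1],[[0,-0.0178,0],[0,0,0],-1],[[0,-0.0178,0],[0,0,0],-1],[[0,-0.0178,0],[0,0,0],-1],[[0,-0.0178,0],[0,0,0],-1],[[0,-0.0178,0],[0,0,0],-1]]'
python3 -m inch '[[[0,-0.0178,0],[0,0,0],-1],[[0,-0.0178,0],[0,0,0],-1],[[0,-0.0178,0],[0,0,0],-1],[[0,-0.0178,0],[0,0,0],-1],[[0,-0.0178,0],[0,0,0],-1],[[0,-0.0178,0],[0,0,0],-1],[[0,-0.0178,0],[0,0,0],-1],[[0,0,0],[0,0,0],-1]]'
python3 - <<'E'
from plan import *
plan(G-.081*lean2+[0,0,.03],frame(h,lean2))
E
```

```text
clock: 16.32
eef_pos: [0.5001, -0.054, 0.2256]
tool_rot: [0.604, 0.797, -0.001, 0.003]
ft_force: [-0.6, 0.7, 0.2]
grip_width: 0.0852
grasp_force: 0.0
clock: 16.98
eef_pos: [0.4977, -0.0519, 0.2215]
tool_rot: [0.555, 0.739, -0.234, 0.303]
ft_force: [-0.2, 0.1, 0.1]
grip_width: 0.0853
grasp_force: 0.0
t 16.98 tcp [ 0.4977 -0.0519  0.2215] q [ 0.3384  0.2594 -0.2399  1.1403 -0.7836  1.6555] w 0.0853 gf 0.0 F [-0.2032  0.1059  0.0672]
target [0.4666 0.0617 0.1723] d world [-0.0311  0.1136 -0.0492] shift now (units) [ 0.3934  0.0059 -0.1619] shift after turn [ 0.3935  0.002  -0.1617]
turn units [-0.0003  0.0001  0.0017] deg 0.63 rows>=0.1, shift rows>=3.1
```

```bash

python3 -m inch '[[[0,0,0.0017],[0.056,0,-0.023],-1],[[0,0,0],[0.056,0,-0.023],-1],[[0,0,0],[0.056,0,-0.023],-1],[[0,0,0],[0.056,0,-0.023],-1],[[0,0,0],[0.056,0.001,-0.023],-1],[[0,0,0],[0.056,0.001,-0.023],-1],[[0,0,0],[0.056,0,-0.023],-1],[[0,0,0],[0,0,0],-1],[[0,0,0],[0,0,0],-1]]'
python3 - <<'E'
from plan import *
plan(G-.081*lean2,frame(h,lean2))
E
```

```text
clock: 17.73
eef_pos: [0.4701, 0.0596, 0.1763]
tool_rot: [0.562, 0.734, -0.229, 0.305]
ft_force: [-0.0, -0.3, -0.2]
grip_width: 0.0855
grasp_force: 0.0
t 17.73 tcp [0.4701 0.0596 0.1763] q [ 0.5728  0.3907 -0.1906  1.2758 -0.7401  1.9916] w 0.0855 gf 0.0 F [-0.0094 -0.2713 -0.1879]
target [0.4666 0.0617 0.1423] d world [-0.0035  0.002  -0.034 ] shift now (units) [ 0.0869 -0.0102  0.0735] shift after turn [ 0.0871 -0.0094  0.0734]
turn units [ 0.0001 -0.0003 -0.0014] deg 0.50 rows>=0.1, shift rows>=0.8
```

```bash

python3 -m inch '[[[0,0,-0.0014],[0.029,-0.003,0.025],-1],[[0,0,0],[0.029,-0.003,0.025],-1],[[0,0,0],[0.029,-0.003,0.025],-1],[[0,0,0],[0,0,0],-1],[[0,0,0],[0,0,0.05],-1],[[0,0,0],[0,0,0.05],-1],[[0,0,0],[0,0,0.05],-1],[[0,0,0],[0,0,0.05],-1],[[0,0,0],[0,0,0],-1],[[0,0,0],[0,0,0],-1]]'
python3 - <<'E'
from plan import *
plan(G+.021*lean2,frame(h,lean2))
E
```

```text
clock: 18.57
eef_pos: [0.4785, 0.0195, 0.1008]
tool_rot: [0.56, 0.735, -0.231, 0.305]
ft_force: [-0.8, 0.8, -0.3]
grip_width: 0.0857
grasp_force: 0.0
t 18.57 tcp [0.4785 0.0195 0.1008] q [ 0.4928  0.4525 -0.3278  1.0058 -0.7602  1.8811] w 0.0857 gf 0.0 F [-0.8015  0.8458 -0.3473]
target [ 0.486  -0.0078  0.0702] d world [ 0.0075 -0.0274 -0.0306] shift now (units) [ 0.0051 -0.0003  0.139 ] shift after turn [ 0.0053 -0.0004  0.139 ]
turn units [-0.     -0.0002 -0.0005] deg 0.19 rows>=0.0, shift rows>=1.0
```

```bash

python3 -m inch '[[[0,0,0],[0.002,0,0.046],-1],[[0,0,0],[0.002,0,0.046],-1],[[0,0,0],[0.002,0,0.046],-1],[[0,0,0],[0,0,0],-1],[[0,0,0],[0,0,0],-1]]'
python3 -m inch '[[[0,0,0],[0,0,0],1],[[0,0,0],[0,0,0],1],[[0,0,0],[0,0,0],1],[[0,0,0],[0,0,0],1],[[0,0,0],[0,0,0],1],[[0,0,0],[0,0,0],1],[[0,0,0],[0,0,0],1],[[0,0,0],[0,0,0],1],[[0,0,0],[0,0,0],1],[[0,0,0],[0,0,0],1]]'
python3 - <<'E'
from plan import *
o,r=state(); plan(o["eef_pos"]+[0,0,.12],r); print(r.as_matrix())
E
```

```text
clock: 18.98
eef_pos: [0.4864, -0.0062, 0.0704]
tool_rot: [0.56, 0.735, -0.23, 0.305]
ft_force: [0.8, -0.3, 0.6]
grip_width: 0.0854
grasp_force: 0.0
clock: 19.82
eef_pos: [0.4863, -0.0058, 0.0704]
tool_rot: [0.559, 0.736, -0.23, 0.305]
ft_force: [-3.8, 3.4, 6.0]
grip_width: 0.0427
grasp_force: 60.4
t 19.82 tcp [ 0.4863 -0.0058  0.0704] q [ 0.4382  0.4817 -0.3825  0.8665 -0.7713  1.8025] w 0.0427 gf 60.4 F [-3.7826  3.3694  5.956 ]
t 19.82 tcp [ 0.4863 -0.0058  0.0704] q [ 0.4382  0.4817 -0.3825  0.8665 -0.7713  1.8025] w 0.0427 gf 60.4 F [-3.7826  3.3694  5.956 ]
target [ 0.4863 -0.0058  0.1904] d world [0.   0.   0.12] shift now (units) [-0.2825  0.0012 -0.2831] shift after turn [-0.2825  0.0012 -0.2831]
turn units [0. 0. 0.] deg 0.00 rows>=0.0, shift rows>=2.9
[[-0.1887  0.963   0.1923]
 [ 0.6822  0.2694 -0.6797]
 [-0.7064  0.003  -0.7078]]
```

```bash

python3 -m inch '[[[0,0,0],[-0.035,0,-0.0355],1],[[0,0,0],[-0.035,0,-0.0355],1],[[0,0,0],[-0.035,0,-0.0355],1],[[0,0,0],[-0.035,0,-0.0355],1],[[0,0,0],[-0.035,0,-0.0355],1],[[0,0,0],[-0.035,0,-0.0355],1],[[0,0,0],[-0.035,0,-0.0355],1],[[0,0,0],[-0.035,0,-0.0355],1],[[0,0,0],[0,0,0],1]]'
python3 -m inch '[[[0,0,-0.0185],[0,0,0],1],[[0,0,-0.0185],[0,0,0],1],[[0,0,-0.0185],[0,0,0],1],[[0,0,-0.0185],[0,0,0],1],[[0,0,-0.0185],[0,0,0],1],[[0,0,-0.0185],[0,0,0],1],[[0,0,-0.0185],[0,0,0],1],[[0,0,-0.0185],[0,0,0],1],[[0,0,-0.0185],[0,0,0],1]]'|head -2
python3 -m inch '[[[0,0,-0.0185],[0,0,0],1],[[0,0,-0.0185],[0,0,0],1],[[0,0,-0.0185],[0,0,0],1],[[0,0,-0.0185],[0,0,0],1],[[0,0,-0.0185],[0,0,0],1],[[0,0,-0.0185],[0,0,0],1],[[0,0,-0.0185],[0,0,0],1],[[0,0,-0.0185],[0,0,0],1],[[0,0,-0.0185],[0,0,0],1]]'|head -2
python3 -m inch '[[[0,0,-0.0185],[0,0,0],1],[[0,0,-0.0185],[0,0,0],1],[[0,0,-0.0185],[0,0,0],1],[[0,0,-0.0185],[0,0,0],1],[[0,0,-0.0185],[0,0,0],1],[[0,0,-0.0185],[0,0,0],1],[[0,0,-0.0185],[0,0,0],1],[[0,0,-0.0185],[0,0,0],1],[[0,0,-0.0185],[0,0,0],1],[[0,0,0],[0,0,0],1]]'
python3 - <<'E'
from plan import *
D=np.array([.5325,-.235,.045])
plan(D+[0,0,.042+.06]+.021*lean2,frame(-h,lean2))
E
```

```text
clock: 20.57
eef_pos: [0.4871, -0.005, 0.1916]
tool_rot: [0.56, 0.735, -0.228, 0.306]
ft_force: [1.6, 0.1, -2.0]
grip_width: 0.0426
grasp_force: 61.4
clock: 21.32
eef_pos: [0.4852, -0.0056, 0.1879]
clock: 22.07
eef_pos: [0.4852, -0.0056, 0.1879]
clock: 22.9
eef_pos: [0.4852, -0.0056, 0.188]
tool_rot: [0.736, -0.56, 0.304, 0.23]
ft_force: [-0.1, -0.1, -2.2]
grip_width: 0.0427
grasp_force: 61.3
t 22.90 tcp [ 0.4852 -0.0056  0.188 ] q [ 0.4388  0.3212 -0.2526  1.1605 -0.7699 -1.3358] w 0.0427 gf 61.3 F [-0.0878 -0.1156 -2.1533]
target [ 0.5365 -0.2493  0.1322] d world [ 0.0513 -0.2437 -0.0559] shift now (units) [0.4555 0.0529 0.7165] shift after turn [0.454  0.0535 0.7174]
turn units [-0.0001  0.0003 -0.0003] deg 0.16 rows>=0.0, shift rows>=6.2
```

```bash

python3 -m inch '[[[0,0,0],[0.02,0.002,0.04],1],[[0,0,0],[0.048,0.006,0.075],1],[[0,0,0],[0.048,0.006,0.075],1],[[0,0,0],[0.048,0.006,0.075],1],[[0,0,0],[0.048,0.006,0.075],1],[[0,0,0],[0.048,0.006,0.075],1],[[0,0,0],[0.048,0.006,0.075],1],[[0,0,0],[0.048,0.006,0.075],1],[[0,0,0],[0.048,0.006,0.075],1],[[0,0,0],[0.04,0.004,0.06],1]]'|head -2
python3 -m inch '[[[0,0,0],[0.01,0,0.02],1],[[0,0,0],[0,0,0],1],[[0,0,0],[0,0,0],1]]'
python3 - <<'E'
from plan import *
D=np.array([.5325,-.235,.045])
plan(D+[0,0,.042+.06]+.021*lean2,frame(-h,lean2))
from workcell import vision
import cv2
I=[]
for n,r,c in (("top",120,340),("scene",100,310)):
    k=vision.camera(n); np.savez(n+"1.npz",**{a_:np.array(v) for a_,v in k.items()}); I.append(cv2.resize(k["img"][r:r+100,c:c+133],(532,400),interpolation=2)[:,:,::-1])
I=[cv2.resize(i,(399,300),interpolation=3) for i in I]
cv2.imwrite("pics/p3.png",cv2.resize(np.vstack(I),None,fx=1,fy=1))
E
```

```text
clock: 23.73
eef_pos: [0.5341, -0.2453, 0.1332]
clock: 23.98
eef_pos: [0.536, -0.2497, 0.1316]
tool_rot: [0.735, -0.561, 0.305, 0.23]
ft_force: [0.1, 0.1, -3.2]
grip_width: 0.0424
grasp_force: 61.4
t 23.98 tcp [ 0.536  -0.2497  0.1316] q [-0.0907  0.3277 -0.4378  0.4657 -0.7199 -2.0569] w 0.0424 gf 61.4 F [ 0.1454  0.075  -3.1621]
target [ 0.5365 -0.2493  0.1322] d world [0.0005 0.0004 0.0006] shift now (units) [ 0.0008 -0.002  -0.0018] shift after turn [ 0.0008 -0.002  -0.0018]
turn units [-0.      0.0004 -0.0009] deg 0.35 rows>=0.0, shift rows>=0.0
```

View pics/p3.png

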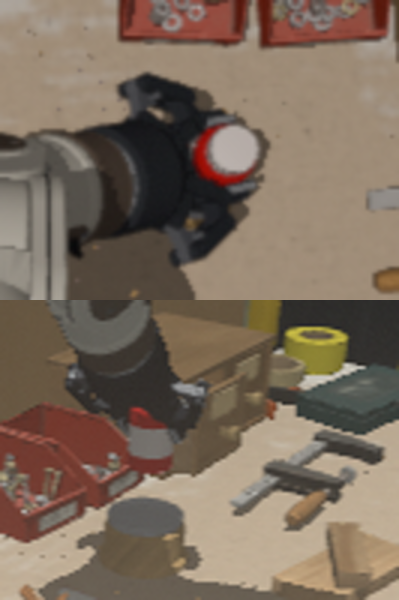

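The bottle hangs upright over the dish. In the top crop the white cap disc is at (240,147); in the scene crop the body spans about (130–172, 405–472) above the dish rim at (145,515). I'll measure its position and height before lowering.

```bash
python3 - <<'E'
from plan import *
from h import *
s,t=load("scene1.npz"),load("top1.npz")
H=cv2.cvtColor(t["img"],cv2.COLOR_RGB2HSV)[155:185,400:432]
m=((H[...,1]<60)&(H[...,2]>150)).astype(np.uint8)
k=max(cv2.findContours(m,0,cv2.CHAIN_APPROX_NONE)[0],key=cv2.contourArea); (x,y),r=cv2.minEnclosingCircle(k); M=cv2.moments(m,True)
u,v=M["m10"]/M["m00"]+400,M["m01"]/M["m00"]+155; print("cap px",u,v,r,"area r",np.sqrt(m.sum()/np.pi))
c=plane(t,u,v,.195); print("cap top @.195",c)
H=cv2.cvtColor(s["img"],cv2.COLOR_RGB2HSV)[125:165,345:385]
m=(((H[...,0]<8)|(H[...,0]>172))&(H[...,1]>120)&(H[...,2]>60)).astype(np.uint8)
n,l,st,ce=cv2.connectedComponentsWithStats(m)
for i in range(1,n):
    if st[i,4]>8: print(st[i]+[345,125,0,0,0],ce[i]+[345,125])
j=[i for i in range(1,n) if st[i,4]>8]; j=max(j,key=lambda i:ce[i][1])
cols=np.where(l==j)[1]; cm=int(round((cols.min()+cols.max())/2)); bot=np.where(l[:,cm]==j)[0].max()
px=(cm+345,bot+125.5); print("base low px",px)
# nearest base-circle point toward camera
d=s["pose"][:2,3]-c[:2]; d/=np.linalg.norm(d); q=c[:2]+.022*d
o,dr=ray(s,*px); k=((q-o[:2])@dr[:2])/(dr[:2]@dr[:2]); print("ray at near point",o+k*dr,"near pt",q)
o_,r_=state(); print("proj expected near",proj(s,[*q,.105]),"expected grip base", o_["eef_pos"]-.021*r_.as_matrix()[:,2]-[0,0,.042])
E
```

```text
cap px 417.6505376344086 169.1290322580645 7.814412593841553 area r 7.694520051971082
cap top @.195 [ 0.5305 -0.2348  0.195 ]
[353 136  12   7  55] [357.4545 139.4   ]
[345 140  22  20 145] [352.9655 151.5172]
base low px (355, np.float64(156.5))
ray at near point [ 0.529  -0.2094  0.1064] near pt [ 0.5186 -0.2163]
t 24.08 tcp [ 0.5367 -0.2489  0.1323] q [-0.0891  0.3268 -0.4373  0.4656 -0.7202 -2.0578] w 0.0428 gf 61.4 F [ 0.8497  0.4409 -2.1756]
proj expected near (np.float64(359.3045051740592), np.float64(157.09084563131051)) expected grip base [ 0.5327 -0.2346  0.1052]
```

```bash

python3 -m inch '[[[0,0,0],[-0.0236,0,0.0236],1],[[0,0,0],[-0.0236,0,0.0236],1],[[0,0,0],[-0.0236,0,0.0236],1],[[0,0,0],[-0.0236,0,0.0236],1],[[0,0,0],[-0.0118,0,0.0118],1],[[0,0,0],[-0.0118,0,0.0118],1],[[0,0,0],[0,0,0],1],[[0,0,0],[0,0,0],1]]'
python3 - <<'E'
from plan import *
D=np.array([.5325,-.235,.045])
plan(D+[0,0,.042]+.021*lean2,frame(-h,lean2))
E
```

```text
clock: 24.75
eef_pos: [0.5372, -0.2493, 0.0826]
tool_rot: [0.735, -0.56, 0.306, 0.23]
ft_force: [0.6, 0.6, -2.7]
grip_width: 0.0427
grasp_force: 61.4
t 24.75 tcp [ 0.5372 -0.2493  0.0826] q [-0.0895  0.4083 -0.487   0.3336 -0.7207 -2.0586] w 0.0427 gf 61.4 F [ 0.5767  0.553  -2.6516]
target [ 0.5365 -0.2493  0.0722] d world [-0.0007  0.     -0.0105] shift now (units) [-0.0252  0.0025  0.0243] shift after turn [-0.0252  0.0024  0.0243]
turn units [-0.0004  0.0002 -0.0007] deg 0.30 rows>=0.0, shift rows>=0.3
```

10 mm to go: 1.5 mm steps, reading the force.

```bash

python3 -m inch '[[[0,0,0],[-0.0035,0,0.0035],1],[[0,0,0],[-0.0035,0,0.0035],1],[[0,0,0],[-0.0035,0,0.0035],1],[[0,0,0],[-0.0035,0,0.0035],1],[[0,0,0],[0,0,0],1],[[0,0,0],[0,0,0],1]]' | sed -n 2,4p
python3 -m inch '[[[0,0,0],[-0.0035,0,0.0035],1],[[0,0,0],[0,0,0],1],[[0,0,0],[0,0,0],1]]' | sed -n 2,4p
```

```text
eef_pos: [0.5369, -0.2498, 0.0765]
tool_rot: [0.735, -0.56, 0.305, 0.23]
ft_force: [0.1, -0.3, -2.2]
eef_pos: [0.537, -0.2497, 0.075]
tool_rot: [0.735, -0.56, 0.305, 0.23]
ft_force: [0.6, -0.5, -1.9]
```

```bash

python3 -m inch '[[[0,0,0],[-0.0024,0,0.0024],1],[[0,0,0],[0,0,0],1],[[0,0,0],[0,0,0],1]]' | sed -n 2,4p
python3 -m inch '[[[0,0,0],[-0.0024,0,0.0024],1],[[0,0,0],[0,0,0],1],[[0,0,0],[0,0,0],1]]' | sed -n 2,4p
```

```text
eef_pos: [0.5372, -0.2499, 0.0746]
tool_rot: [0.735, -0.56, 0.306, 0.23]
ft_force: [-0.1, 0.7, 1.0]
eef_pos: [0.5373, -0.25, 0.0746]
tool_rot: [0.734, -0.56, 0.307, 0.23]
ft_force: [-4.2, 4.7, 7.2]
```

```bash

python3 -m inch '[[[0,0,0],[0.0022,0,-0.0022],1],[[0,0,0],[0,0,0],1],[[0,0,0],[0,0,0],1]]' | sed -n 2,4p
python3 -m inch '[[[0,0,0],[0,0,0],0.4],[[0,0,0],[0,0,0],0.2],[[0,0,0],[0,0,0],0],[[0,0,0],[0,0,0],-0.3],[[0,0,0],[0,0,0],-0.6],[[0,0,0],[0,0,0],-1],[[0,0,0],[0,0,0],-1],[[0,0,0],[0,0,0],-1],[[0,0,0],[0,0,0],-1],[[0,0,0],[0,0,0],-1]]'
python3 - <<'E'
from workcell import vision
import cv2,numpy as np
I=[cv2.resize(vision.camera(n)["img"][r:r+100,c:c+133],(399,300),interpolation=2)[:,:,::-1] for n,r,c in (("top",120,340),("scene",100,310))]
cv2.imwrite("pics/p4.png",np.vstack(I))
E
```

```text
eef_pos: [0.5373, -0.2498, 0.0746]
tool_rot: [0.735, -0.56, 0.306, 0.23]
ft_force: [-3.5, 2.3, 5.4]
clock: 27.08
eef_pos: [0.537, -0.2498, 0.0739]
tool_rot: [0.735, -0.56, 0.305, 0.23]
ft_force: [-0.6, -0.4, 0.2]
grip_width: 0.0851
grasp_force: 0.0
```

View pics/p4.png

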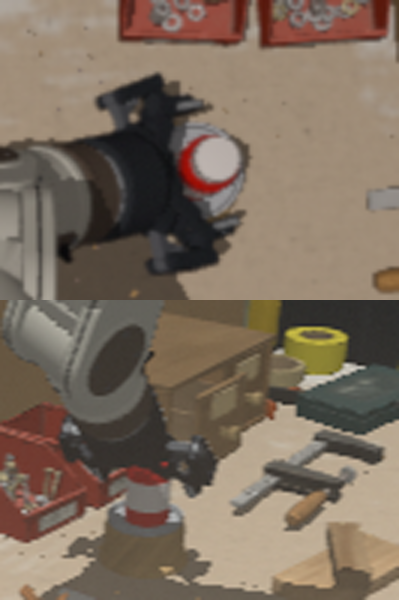

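The bottle stands upright inside the dish rim, with its cap at (218,158) in the top crop and its base in the dish at (148,515) in the scene crop. The fingers are open on both sides. I'll back out along the tool axis.

```bash

python3 -m inch '[[[0,0,0],[0,0,-0.02],-1],[[0,0,0],[0,0,-0.04],-1],[[0,0,0],[0,0,-0.05],-1],[[0,0,0],[0,0,-0.06],-1],[[0,0,0],[0,0,-0.07],-1],[[0,0,0],[0,0,-0.07],-1],[[0,0,0],[0,0,-0.07],-1],[[0,0,0],[0,0,-0.07],-1],[[0,0,0],[0,0,-0.07],-1],[[0,0,0],[0,0,0],-1]]'
python3 -m inch '[[[0,0,0],[0,0,0],-1],[[0,0,0],[0,0,0],-1],[[0,0,0],[0,0,0],-1],[[0,0,0],[0,0,0],-1],[[0,0,0],[0,0,0],-1],[[0,0,0],[0,0,0],-1]]' | sed -n 4p
python3 - <<'E'
from plan import *
from h import *
from workcell import vision
t=vision.camera("top"); s=vision.camera("scene")
H=cv2.cvtColor(t["img"],cv2.COLOR_RGB2HSV)[155:190,395:430]
cv2.imwrite("pics/p5.png",np.vstack([cv2.resize(c["img"][r:r+100,q:q+200],(600,300),interpolation=2)[:,:,::-1] for c,r,q in ((t,120,300),(s,120,270))]))
E
```

```text
clock: 28.02
eef_pos: [0.5088, -0.1416, 0.1878]
tool_rot: [0.735, -0.56, 0.308, 0.228]
ft_force: [1.0, -1.2, -0.1]
grip_width: 0.0857
grasp_force: 0.0
ft_force: [0.2, 0.5, 0.4]
```

View pics/p5.png

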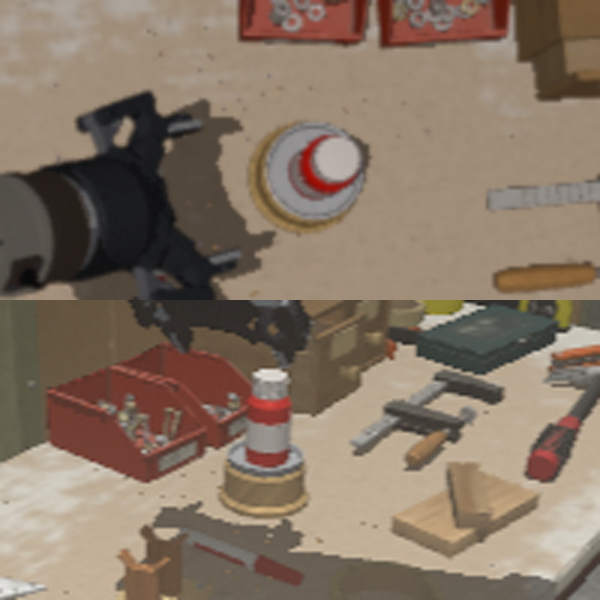

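The bottle stands upright and free in the dish, with its cap at (338,157) in the top crop, and the marker is where it was. I'll check its centring and the other objects numerically before handing in.

```bash
python3 - <<'E'
from h import *
from workcell import vision
t=vision.camera("top"); t0=load("top0.npz"); s=vision.camera("scene")
print("cap @.135",plane(t,300+338/3-.33,120+157/3-.33,.135)," base from dish-level lower-left red edge; cap tri",tri(t,(412.3,172),s,(270+267/3,120+(374-300)/3)))
print("base proj expected scene",proj(s,[.5325,-.235,.045]),"seen ~",(270+268/3,120+(458-300)/3))
def cen(c,box,f):
    r0,r1,c0,c1=box; H=cv2.cvtColor(c["img"],cv2.COLOR_RGB2HSV)[r0:r1,c0:c1].astype(int); y,x=np.where(f(H)); return np.round([x.mean()+c0,y.mean()+r0,len(x)],1)
for n,b,f in (("pencil",(170,250,250,272),lambda H:((H[...,0]<10)|(H[...,0]>170))&(H[...,1]>140)),("blue",(185,220,180,230),lambda H:(H[...,0]>100)&(H[...,0]<125)&(H[...,1]>120)),("marker cap",(205,235,340,360),lambda H:((H[...,0]<10)|(H[...,0]>170))&(H[...,1]>140))): print(n,cen(t0,b,f),cen(t,b,f))
E
```

```text
cap @.135 [ 0.53220788 -0.23578353  0.135     ]  base from dish-level lower-left red edge; cap tri (array([ 0.53307321, -0.23543057,  0.1339818 ]), np.float64(0.0017486211543770024))
base proj expected scene (np.float64(358.06309902616687), np.float64(172.39334672160095)) seen ~ (359.3333333333333, 172.66666666666666)
pencil [260.5 212.  350. ] [nan nan  0.]
blue [207.  202.9 279. ] [207.  202.9 277. ]
marker cap [351.7 220.5  99. ] [351.9 227.2  29. ]<stdin>:7: RuntimeWarning: Mean of empty slice.
  ret = ret.dtype.type(ret / rcount)
```

```bash
python3 -c "
from workcell import workorder; print(workorder.job_done())"
```

```text
the job is handed in; nothing more can be done
None
```

The job is handed in: I held the red bottle cap down for over 2.5 s, then stood it upright in the drip dish within about 1 mm of centre and let go. The blue bottle hasn't moved; at the last look the arm hid the pencil and part of the marker, but nothing suggested either was touched.

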